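# Size a returned roll adapter on the stepped cone and file it by colour

### The arm

A 6-joint arm with a two-finger parallel gripper is mounted at the origin on the work surface. World frame = base frame: x ahead of the robot, y to its left, z up, the work surface at z = 0. Lengths are in m, angles in degrees, forces in N, time in s.
With the tool pointing down it reaches from about 0.4 to 0.825 m from the base axis. Payload 7 kg.
Tool frame: the origin (TCP) lies where the fingers leave the gripper's body, on its centre line; the fingertips stand 66 mm ahead of it and the grasp point (between the pads) lies 47 mm ahead of it; z points along the fingers, y is the line along which they close (so a half turn about z gives the same grasp; the last joint's range is limited). The gripper opens to 88 mm and grips with 3 to 60 N. Pads are 19 mm wide; open, the fingers measure 130 mm over their backs; the gripper's body (78 mm by 193 mm) begins 47 mm behind the grasp point.
Start: joints at [85.72, 20.546, 0.682, 0, -70.136, -16.507], TCP at [0.24, 0.631, 0.292] pointing down, gripper open.
Joint ranges: [-176.03, 176.03], [-82.01, 121.73], [-58.28, 71.71], [-173.87, 95.51], [-174.79, -0.11], [-173.66, 173.66]. Speed limits (degrees/s): [136.94, 136.94, 172.46, 180, 180, 180].

### API

Orientations are given as [roll, pitch, yaw] about the fixed x, y, z axes, in that order (R = Rz(yaw) Ry(pitch) Rx(roll)).
In Python, from station import ctrl gives the robot as it stands.
- The arm moves only by the tool arm_command, never from a script. Its argument "plan" is a list of rows, each an object of numbers: "x", "y", "z": the shift along the tool's x, y, z scaled (see below); "rx", "ry", "rz": the turn, a rotation vector about the tool's x, y, z scaled (see below); "claw": the opening, from 0 (shut) to 1 (fully open). A call has 1 to 12 rows; each row is the pose to reach, as a shift and turn from the pose commanded when the call began, along the tool's axes at that moment, turning the shorter way round; what a row does not reach only later rows make up. The controller multiplies each number of a shift by 25 cm and each number of a turn by 180 degrees. A row lasts 1/8 s, in which the tool goes at most 62.5 mm and 10.7 degrees, less where a joint would pass 70% of its speed; a pose out of reach is approached as far as the arm can. A call with a number of a shift or a turn outside -1 to 1 is refused whole. A call with a gripper value outside its range is refused whole. The fingers move at their own pace and stop on an object; "newtons" is the grip in N (left out, the last holds). Time passes only in rows, so rows that repeat a pose let the fingers close. It gives the time, the measured TCP pose, the force, the opening and the grip force at its end, in the units of the state.
- ctrl.sense(): the state, without advancing time (a new reading comes with each control period).
- ctrl.grab_frame(name): name is "scene" or "side" or "wrist"; returns the picture (420x560x3 uint8, red, green, blue); there is no depth.
- ctrl.calibration(name): a dict with "vertical_fov" (degrees; the focal length in pixels is half the picture's height over the tangent of half this angle, whatever the lens; pixels are square), "cx", "cy" (the principal point, pixels), "R" (3x3) and "t" (3): a world point X has camera coordinates R X + t. Camera axes: x right, y down, z forward; pixel columns grow to the right and rows downward; lengths in m; the calibration is good to about 2 mm. A picture is of the moment at which its call begins: read the wrist's pose just before it. calibration takes no time and is no camera call; for the wrist camera it gives the pose at the moment of the call.
- ctrl.finish_job(): hands the job in; it is judged then, once.
The state is a dict: "time": time; "joint_positions": joint angles; "qvel": joint speeds; "tau": joint torques, N m; "tcp_pos": TCP position; "orientation": TCP orientation; "ft_force": force on the tool from outside, world axes, zero at the start; "wrist_torque": the same for the moment, N m; "width": opening from 0.0 (shut) to 1.0 (fully open); "grasp_force": force on a finger pad.
Only numpy, scipy, OpenCV 4.12 (cv2) and the standard library are available. Lean on these libraries where they do the work, as an engineer would, in place of code of your own. Each camera call takes 0.05 s, during which the arm holds its last target. There are 200 camera calls.

### The job

Squeeze the two orange buttons of the cap on the sizing cone together, lift the cap off and stand it upright on the white notepad. Then take the grey ring that lies on the pink slip, slide it gently down over the cone until it stops, and let go of it to see on which coloured step it rests; then take it off again and lay it flat in the tray of that colour. Set things down rather than drop them, and leave the other two rings and everything else on the desk where they are.

Things in the scene. Friction and masses are not known exactly. Their poses are not given: they have to be found in the camera images.
- gauge: Sizing cone, fixed upright. Origin: centre of its underside, on its vertical axis. Black foot 90 mm across, 12 mm high, then three round steps with flat shoulders: red 45 mm across, top at height 40 mm; yellow 38 mm across, top at 56 mm; blue 30 mm across, top at 72 mm. A ring slid down over the tip stops with its underside on the top of one of them: that colour is its size.
- gauge_tip (a point): Point of the sizing cone's tip, on its axis, 98 mm above the desk. From above the blue step (72 mm) to 80 mm runs a bare aluminium spindle 21 mm across, then a neck 9 mm across up to 89 mm, then a head 19 mm across up to 93 mm, then a short conical tip.
- cap: Black cap over the tip of the sizing cone, 44 mm across, 46 mm high, about 95 g. Origin: centre of its underside, which at first rests on the top of the blue step, 72 mm above the desk; z up. Hooks inside catch under the cone's head (2 to 3 mm of vertical play). It can turn on the cone. It must rise about 30 mm to clear the tip.
- cap_grip (a point): Point midway between the cap's two orange spring buttons, 24 mm above the cap's underside. They stick out at +y and -y of this frame: faces 22 mm wide, 26 mm high, 62 mm apart when free, 48 mm apart when both are fully in (7 mm each; 4 rising to 7.5 N). Only while both are held fully in do the hooks let the cap be lifted straight off.
- notepad: Ruled white notepad, fixed flat on the desk, 148 mm (its x) by 105 mm (its y), 4 mm thick. Origin: centre of its underside. Nothing lies on it.
- slip: Pink returns slip, paper lying flat on the desk, 148 mm (its x) by 105 mm (its y). Origin: its centre. The ring to be sized lies on it, within about 25 mm of its centre.
- ring_a: Grey plastic roll-adapter ring, 60 mm outside, 26 mm high, about 80 g, lying flat. Origin: centre of its underside, z along its axis. The three rings look alike from outside and differ only in bore: one has 25, one 33, one 41 mm; which is which is not marked. Any of them may be the one on the pink slip; the other two lie elsewhere on the desk and stay.
- ring_b: Grey plastic roll-adapter ring, 60 mm outside, 26 mm high, about 80 g, lying flat. Origin: centre of its underside, z along its axis. The three rings look alike from outside and differ only in bore: one has 25, one 33, one 41 mm; which is which is not marked. Any of them may be the one on the pink slip; the other two lie elsewhere on the desk and stay.
- ring_c: Grey plastic roll-adapter ring, 60 mm outside, 26 mm high, about 80 g, lying flat. Origin: centre of its underside, z along its axis. The three rings look alike from outside and differ only in bore: one has 25, one 33, one 41 mm; which is which is not marked. Any of them may be the one on the pink slip; the other two lie elsewhere on the desk and stay.
- tray_red: Shallow open red tray, fixed on the desk, 120 mm square outside, rim 10 mm high, walls and floor 3 mm thick. Origin: centre of its underside.
- tray_yellow: Shallow open yellow tray, fixed on the desk, 120 mm square outside, rim 10 mm high, walls and floor 3 mm thick. Origin: centre of its underside.
- tray_blue: Shallow open blue tray, fixed on the desk, 120 mm square outside, rim 10 mm high, walls and floor 3 mm thick. Origin: centre of its underside.
- mug: White mug, loose, 76 mm across, 90 mm high; handle at its +y, reaching about 65 mm from its axis. Origin: centre of its underside.
- pen_pot: Dark pen pot, loose, 68 mm across, with pens up to 140 mm high. Origin: centre of its underside.
- stapler: Stapler with a red top, loose, 140 mm along its x, 36 mm wide, 52 mm high. Origin: centre of its underside.
- calculator: Black calculator, loose, 150 mm along its x, 80 mm wide, 19 mm high. Origin: centre of its underside.
- tape: Tape dispenser, loose, 140 mm along its x, 55 mm wide, 77 mm high. Origin: centre of its underside.
- punch: Hole punch, loose, 100 mm along its x, 120 mm wide, 72 mm high. Origin: centre of its underside.
Things that resemble listed ones, but are neither listed nor needed, are in the scene too. What is shaped like the ring_b but red or yellow is not meant.

How it is judged:
By the outcome, as a careful person would: the job done as asked, in the order asked, and still so for the second after the job is handed in, with the robot touching nothing.
It also fails if it takes over 67 s, if anything falls off the work surface, if the arm or the gripper's body presses on something with over 40 N, if the wrist force passes 120 N, or if a joint passes its speed limit or range.

## Working session

There is one attempt and no reset: what is moved stays moved. The work goes in short steps, Python scripts to look and compute and a tool call to move; the robot and the scene stay as the last step left them, time stands still between calls to the robot, and variables do not carry over. Pictures are saved under pics/ and viewed, at most 10 in all, crops included, and the job is handed in when it is done.

Besides the shell and the picture viewer there is one more tool, called by a JSON object that holds its "name" and its "arguments". arm_command: Moves the arm, as the interface text tells. Shifts and turns lie within -1 to 1; 1 stands for 25 cm of shift or 180 degrees of turn. Its arguments: {"type":"object","properties":{"plan":{"type":"array","items":{"type":"object","properties":{"x":{"type":"number","minimum":-1,"maximum":1},"y":{"type":"number","minimum":-1,"maximum":1},"z":{"type":"number","minimum":-1,"maximum":1},"rx":{"type":"number","minimum":-1,"maximum":1},"ry":{"type":"number","minimum":-1,"maximum":1},"rz":{"type":"number","minimum":-1,"maximum":1},"claw":{"type":"number"}}}},"newtons":{"type":"number"}},"required":["plan"]}

```bash
ls; mkdir -p pics
cat > h.py <<'E'
import numpy as np, cv2, sys
from station import ctrl
from scipy.spatial.transform import Rotation as Ro
def snap(n,f):
    c=ctrl.calibration(n); im=ctrl.grab_frame(n)
    np.savez('pics/'+f+'.npz',im=im,R=c['R'],t=c['t'],k=[c['vertical_fov'],c['cx'],c['cy']])
    cv2.imwrite('pics/'+f+'.png',im[:,:,::-1]); return c
def ray(f,u,v,z):
    d=np.load('pics/'+f+'.npz'); R,t=d['R'],d['t']; fv,cx,cy=d['k']; F=210/np.tan(np.radians(fv/2))
    w=R.T@np.array([(u-cx)/F,(v-cy)/F,1]); o=-R.T@t; s=(z-o[2])/w[2]; return o+s*w
def proj(f,X):
    d=np.load('pics/'+f+'.npz'); R,t=d['R'],d['t']; fv,cx,cy=d['k']; F=210/np.tan(np.radians(fv/2))
    p=(R@np.array(X,float).T).T+t; return np.c_[p[:,0]/p[:,2]*F+cx,p[:,1]/p[:,2]*F+cy]
E
python3 - <<'E'
from h import *
a={}
for n in('scene','side','wrist'):
    c=snap(n,n+'0'); print(n,c)
print(ctrl.sense())
a=[cv2.imread(f'pics/{n}0.png') for n in('scene','side','wrist')]
b=np.zeros((600,800,3),np.uint8);
E
```

```text
pics
scene {'vertical_fov': 45.55191509782908, 'cx': 282.70123963551026, 'cy': 208.12910158991127, 'R': array([[-0.87842463,  0.47771688, -0.01252007],
       [ 0.4079055 ,  0.73589167, -0.54044107],
       [-0.24896441, -0.47984375, -0.84128871]]), 't': array([ 0.43969152, -0.14685356,  1.72485643])}
side {'vertical_fov': 51.00803026479034, 'cx': 283.5703028850006, 'cy': 214.2111470593001, 'R': array([[-0.99559589, -0.09256196,  0.0148696 ],
       [-0.07713426,  0.71863455, -0.69109673],
       [ 0.05328346, -0.68920002, -0.7226093 ]]), 't': array([0.50964751, 0.10570336, 1.49405372])}
wrist {'vertical_fov': 69.99330892832356, 'cx': 279.7113256027273, 'cy': 210.41906381818993, 'R': array([[-3.56105840e-01, -9.34445454e-01,  5.69699247e-04],
       [-8.91107282e-01,  3.39773576e-01,  3.00801808e-01],
       [-2.81276451e-01,  1.06609617e-01, -9.53686504e-01]]), 't': array([ 0.67456044, -0.03962058,  0.39102591])}
{'time': 0.15, 'joint_positions': array([ 8.57204937e+01,  2.05819219e+01,  6.47184464e-01, -1.35646019e-02,
       -7.01356335e+01, -1.65075493e+01]), 'qvel': array([-0.02133679, -0.13604294,  0.231661  ,  0.12578469, -0.00406665,
       -0.10659351]), 'tau': array([-1.11568457e-03, -5.83272958e+01,  2.93293279e+01,  7.00136885e+00,
        8.77620536e-03, -1.08443389e-04]), 'tcp_pos': array([0.23946982, 0.63080187, 0.29145251]), 'orientation': array([ 1.79928906e+02, -7.76922700e-03, -2.07916678e+01]), 'ft_force': array([-0.44538422,  0.63583435,  0.37435005]), 'wrist_torque': array([0.02156595, 0.00060011, 0.01222245]), 'grasp_force': 0.0, 'width': 1.0014784105273278}
```

View pics/scene0.png

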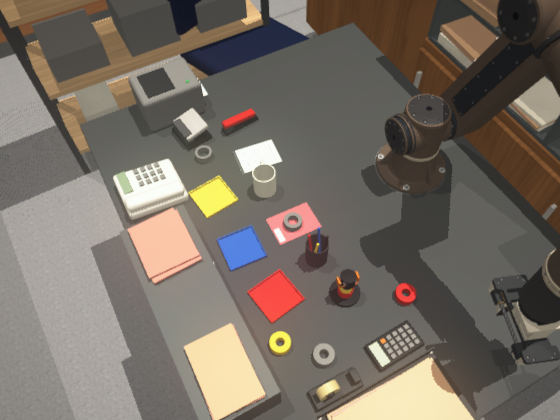

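View pics/side0.png

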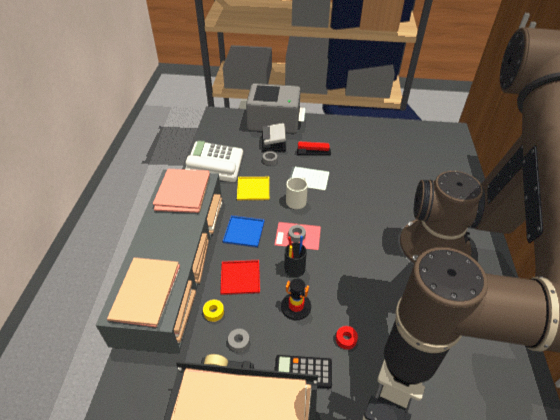

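The scene view shows the capped cone at (346,288) and the notepad at (258,156). The trays are red (276,296), blue (242,248) and yellow (213,196). Grey rings are at (293,221) on the pink slip, (204,153) and (324,355). Only the one at (293,221) lies on the slip, so that is the one meant. Red (405,294) and yellow (280,343) rings are decoys.

Run:
```python
from h import *
a=cv2.imread('pics/scene0.png')[195:315,225:385]; b=cv2.imread('pics/side0.png')[215:325,215:345]
b=cv2.resize(b,(400,338),interpolation=2); a=cv2.resize(a,(400,300),interpolation=2)
o=np.zeros((338,800,3),np.uint8); o[:300,:400]=a;o[:,400:]=b; cv2.imwrite('pics/crop1.png',o)
for n,s,d,z in [('notepad',(258,156),(310,178),.004),('red',(276,296),(240,277),.005),('blue',(242,248),(244,231),.005),('yellow',(213,196),(253,188),.005),('slip',(295,223),(299,236),0),('ringtop',(293,218),(297,231),.026),('captop',(348,274),(297,285),.118),('penpot',(318,262),(295,272),0.0),('mugtop',(264,171),(297,183),.09)]:
    print(n,ray('scene0',*s,z).round(3),ray('side0',*d,z).round(3))
```

```text
notepad [ 0.441 -0.29   0.004] [ 0.436 -0.293  0.004]
red [0.633 0.202 0.005] [0.631 0.201 0.005]
blue [0.65  0.011 0.005] [0.648 0.008 0.005]
yellow [ 0.649 -0.211  0.005] [ 0.648 -0.211  0.005]
slip [0.461 0.009 0.   ] [0.458 0.006 0.   ]
ringtop [0.465 0.003 0.026] [0.466 0.007 0.026]
captop [0.449 0.284 0.118] [0.449 0.29  0.118]
penpot [0.467 0.165 0.   ] [0.46 0.16 0.  ]
mugtop [ 0.479 -0.162  0.09 ] [ 0.48  -0.164  0.09 ]
```

View pics/crop1.png

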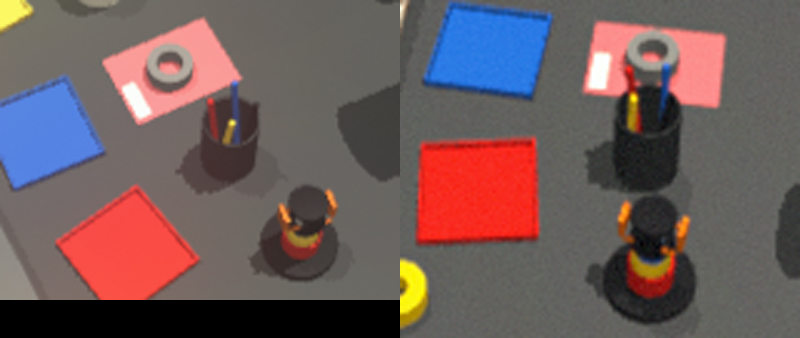

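```bash
cat >> h.py <<'E'
def plan(pos,yaw,pose=None):
    """shift/turn numbers for TCP target from the present (measured) pose"""
    s=ctrl.sense(); R0=Ro.from_euler('xyz',s['orientation'],degrees=True)
    R1=Ro.from_euler('xyz',[180,0,yaw],degrees=True)
    sh=R0.inv().apply(np.array(pos)-s['tcp_pos'])/.25; tu=(R0.inv()*R1).as_rotvec(degrees=True)/180
    print('t',round(s['time'],2),'tcp',s['tcp_pos'].round(4),s['orientation'].round(2),'shift',sh.round(4),'turn',tu.round(4),'w',round(s['width'],3),'g',round(s['grasp_force'],1),'F',s['ft_force'].round(1))
E
python3 - <<'E'
from h import *
for f,p,q in (('scene0',(339,280.2),(357.8,275.8)),('side0',(288.1,286),(307,290.5))):
    a,b=ray(f,*p,.105),ray(f,*q,.105); d=b-a; print(a.round(3),b.round(3),((a+b)/2).round(3),np.linalg.norm(d).round(3),np.degrees(np.arctan2(d[1],d[0])).round(1))
s=ctrl.sense(); c=ctrl.calibration('wrist'); o=-c['R'].T@c['t']
R0=Ro.from_euler('xyz',s['orientation'],degrees=True); print('cam in tool',R0.inv().apply(o-s['tcp_pos']), R0.as_matrix().T@c['R'].T)
plan([.449,.287,.30],-90)
E
```

```text
[0.476 0.283 0.105] [0.423 0.297 0.105] [0.45  0.29  0.105] 0.054 165.2
[0.474 0.287 0.105] [0.42  0.297 0.105] [0.447 0.292 0.105] 0.055 169.9
cam in tool [ 0.08071145  0.00012374 -0.09310797] [[-1.19369745e-03 -9.53643056e-01 -3.00937695e-01]
 [ 9.99998891e-01 -8.70238788e-04 -1.20888462e-03]
 [ 8.90956768e-04 -3.00938804e-01  9.53643037e-01]]
t 0.15 tcp [0.2395 0.6308 0.2915] [ 1.7993e+02 -1.0000e-02 -2.0790e+01] shift [ 1.2717  0.9882 -0.0328] turn [ 3.000e-04 -3.000e-04  3.845e-01] w 1.001 g 0.0 F [-0.4  0.6  0.4]
```

{"name": "arm_command", "arguments": {"plan": [{"x": 0.99,"y": 0.98,"z": 0,"rz": 0.45,"claw": 1},{"x": 0.99,"y": 0.98,"z": 0,"rz": 0.45,"claw": 1},{"x": 0.99,"y": 0.98,"z": 0,"rz": 0.45,"claw": 1},{"x": 0.99,"y": 0.98,"z": 0,"rz": 0.45,"claw": 1},{"x": 0.99,"y": 0.98,"z": 0,"rz": 0.45,"claw": 1},{"x": 0.99,"y": 0.98,"z": 0,"rz": 0.45,"claw": 1},{"x": 0.99,"y": 0.98,"z": 0,"rz": 0.45,"claw": 1},{"x": 0.99,"y": 0.98,"z": 0,"rz": 0.45,"claw": 1},{"x": 0.99,"y": 0.98,"z": 0,"rz": 0.45,"claw": 1}]}}

```text
invalid input at $.plan[0]: expected keys x, y, z, rx, ry, rz, claw
```

Run:
```python
from h import *
plan([.448,.295,.29],-101.8)
snap('wrist','w1')
```

```text
t 0.15 tcp [0.2395 0.6308 0.2915] [ 1.7993e+02 -1.0000e-02 -2.0790e+01] shift [1.2566 0.9596 0.0072] turn [ 3.0e-04 -3.0e-04  4.5e-01] w 1.001 g 0.0 F [-0.4  0.6  0.4]
```

View pics/w1.png

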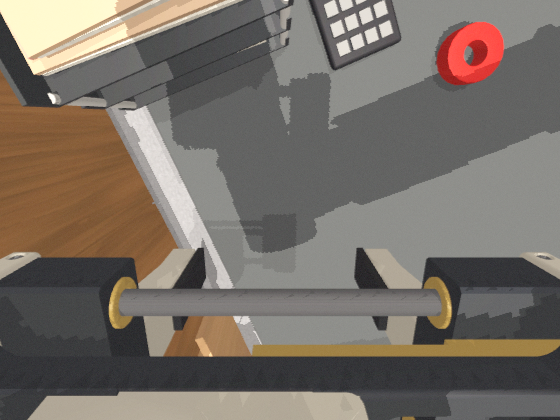

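The move was refused because every key is required. The picture still shows the start pose: only the red decoy ring (470,52) and the calculator, with the fingers at row 290.

{"name": "arm_command", "arguments": {"plan": [{"x": 0.98,"y": 0.96,"z": 0,"rx": 0,"ry": 0,"rz": 0.45,"claw": 1},{"x": 0.98,"y": 0.96,"z": 0,"rx": 0,"ry": 0,"rz": 0.45,"claw": 1},{"x": 0.98,"y": 0.96,"z": 0,"rx": 0,"ry": 0,"rz": 0.45,"claw": 1},{"x": 0.98,"y": 0.96,"z": 0,"rx": 0,"ry": 0,"rz": 0.45,"claw": 1},{"x": 0.98,"y": 0.96,"z": 0,"rx": 0,"ry": 0,"rz": 0.45,"claw": 1},{"x": 0.98,"y": 0.96,"z": 0,"rx": 0,"ry": 0,"rz": 0.45,"claw": 1},{"x": 0.98,"y": 0.96,"z": 0,"rx": 0,"ry": 0,"rz": 0.45,"claw": 1},{"x": 0.98,"y": 0.96,"z": 0,"rx": 0,"ry": 0,"rz": 0.45,"claw": 1},{"x": 0.98,"y": 0.96,"z": 0,"rx": 0,"ry": 0,"rz": 0.45,"claw": 1}]}}

```text
time: 1.32
tcp_pos: [0.3834, 0.3195, 0.2922]
orientation: [180.0, 0.0, -101.8]
ft_force: [-0.0, 0.5, 0.3]
width: 0.998
grasp_force: 0.0
```

Run:
```python
from h import *
plan([.448,.290,.29],-101.8)
snap('wrist','w2')
print(proj('w2',[[.448,.29,.118],[.448,.29,0]]))
```

```text
t 1.32 tcp [0.3834 0.3195 0.2922] [ 179.99    0.   -101.76] shift [ 0.0629 -0.2769  0.0086] turn [0.     0.     0.0002] w 0.998 g 0.0 F [-0.   0.5  0.3]
[[203.03738537 191.17614193]
 [225.31172921 169.18379954]]
```

View pics/w2.png

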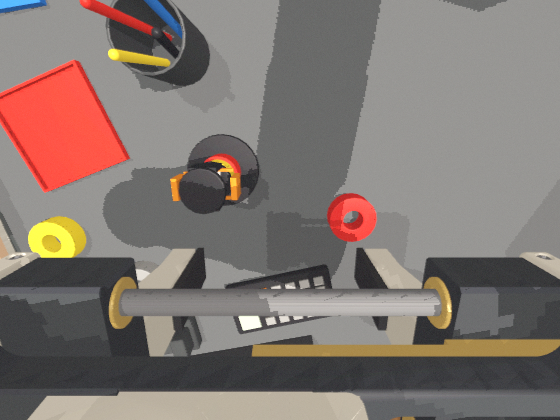

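The wrist view shows the cap top at (203,190), within a pixel of the prediction. The orange buttons at (177,187) and (235,187) are level, so the yaw is right. Next I'll refine the centre numerically.

Run:
```python
from h import *
im=np.load('pics/w2.npz')['im']
m=cv2.inRange(cv2.cvtColor(im,cv2.COLOR_RGB2HSV),(8,150,120),(20,255,255)); m[240:]=0; m[:,:150]=0
n,l,st,ce=cv2.connectedComponentsWithStats(m); print(st[1:][st[1:,4]>20])
# button top edges at z=.072+.037, outer faces +-31mm along tool y
y=np.array([np.sin(np.radians(-101.8)),-np.cos(np.radians(-101.8)),0]); c=np.array([.448,.29,.109])
print(proj('w2',[c+.031*y,c-.031*y,c+.024*y,c-.024*y]))
g=cv2.inRange(cv2.cvtColor(im,cv2.COLOR_RGB2GRAY),0,45); r=g[168:212,165:250]
for row in (195,200,205): x=np.where(g[row,165:250])[0]+165; print(row,x.min(),x.max())
plan([.448,.290,.143],-101.8)
```

```text
[[214 159  27  42 294]
 [170 172  17  29 202]]
[[238.17363998 188.86812672]
 [172.546184   188.89907909]
 [230.7638516  188.87162145]
 [179.95549859 188.89558458]]
195 225 225
200 224 224Traceback (most recent call last):
  File "<stdin>", line 9, in <module>
    return umr_minimum(a, axis, None, out, keepdims, initial, where)
ValueError: zero-size array to reduction operation minimum which has no identity
```

{"name": "arm_command", "arguments": {"newtons": 25, "plan": [{"x": 0.063,"y": -0.277,"z": 0,"rx": 0,"ry": 0,"rz": 0,"claw": 1},{"x": 0.063,"y": -0.277,"z": 0,"rx": 0,"ry": 0,"rz": 0,"claw": 1},{"x": 0.063,"y": -0.277,"z": 0.1,"rx": 0,"ry": 0,"rz": 0,"claw": 1},{"x": 0.063,"y": -0.277,"z": 0.25,"rx": 0,"ry": 0,"rz": 0,"claw": 1},{"x": 0.063,"y": -0.277,"z": 0.4,"rx": 0,"ry": 0,"rz": 0,"claw": 1},{"x": 0.063,"y": -0.277,"z": 0.5,"rx": 0,"ry": 0,"rz": 0,"claw": 1},{"x": 0.063,"y": -0.277,"z": 0.56,"rx": 0,"ry": 0,"rz": 0,"claw": 1},{"x": 0.063,"y": -0.277,"z": 0.597,"rx": 0,"ry": 0,"rz": 0,"claw": 1},{"x": 0.063,"y": -0.277,"z": 0.597,"rx": 0,"ry": 0,"rz": 0,"claw": 1}]}}

```text
time: 2.5
tcp_pos: [0.448, 0.2903, 0.1429]
orientation: [180.0, -0.0, -101.8]
ft_force: [-0.6, -0.6, -0.7]
width: 0.997
grasp_force: 0.0
```

{"name": "arm_command", "arguments": {"newtons": 25, "plan": [{"x": 0,"y": 0,"z": 0,"rx": 0,"ry": 0,"rz": 0,"claw": 0.4},{"x": 0,"y": 0,"z": 0,"rx": 0,"ry": 0,"rz": 0,"claw": 0.4},{"x": 0,"y": 0,"z": 0,"rx": 0,"ry": 0,"rz": 0,"claw": 0.4},{"x": 0,"y": 0,"z": 0,"rx": 0,"ry": 0,"rz": 0,"claw": 0.4},{"x": 0,"y": 0,"z": 0,"rx": 0,"ry": 0,"rz": 0,"claw": 0.4},{"x": 0,"y": 0,"z": 0,"rx": 0,"ry": 0,"rz": 0,"claw": 0.4},{"x": 0,"y": 0,"z": 0,"rx": 0,"ry": 0,"rz": 0,"claw": 0.4},{"x": 0,"y": 0,"z": 0,"rx": 0,"ry": 0,"rz": 0,"claw": 0.4}]}}

```text
time: 3.5
tcp_pos: [0.4488, 0.2903, 0.1437]
orientation: [-179.9, 0.0, -101.8]
ft_force: [2.6, -2.9, 5.5]
width: 0.539
grasp_force: 25.0
```

The width is 47.4 mm, so both buttons are fully in. Now lifting gently.

{"name": "arm_command", "arguments": {"plan": [{"x": 0,"y": 0,"z": -0.02,"rx": 0,"ry": 0,"rz": 0,"claw": 0.4},{"x": 0,"y": 0,"z": -0.05,"rx": 0,"ry": 0,"rz": 0,"claw": 0.4},{"x": 0,"y": 0,"z": -0.05,"rx": 0,"ry": 0,"rz": 0,"claw": 0.4}]}}

```text
time: 3.88
tcp_pos: [0.4479, 0.2902, 0.1556]
orientation: [180.0, 0.0, -101.8]
ft_force: [0.8, -0.8, -0.3]
width: 0.541
grasp_force: 25.0
```

{"name": "arm_command", "arguments": {"plan": [{"x": 0,"y": 0,"z": -0.1,"rx": 0,"ry": 0,"rz": 0,"claw": 0.4},{"x": 0,"y": 0,"z": -0.25,"rx": 0,"ry": 0,"rz": 0,"claw": 0.4},{"x": 0,"y": 0,"z": -0.45,"rx": 0,"ry": 0,"rz": 0,"claw": 0.4},{"x": 0,"y": 0,"z": -0.58,"rx": 0,"ry": 0,"rz": 0,"claw": 0.4},{"x": 0,"y": 0,"z": -0.62,"rx": 0,"ry": 0,"rz": 0,"claw": 0.4},{"x": 0,"y": 0,"z": -0.62,"rx": 0,"ry": 0,"rz": 0,"claw": 0.4}]}}

```text
time: 4.62
tcp_pos: [0.4476, 0.2901, 0.3099]
orientation: [180.0, 0.0, -101.8]
ft_force: [0.2, -1.1, -1.4]
width: 0.54
grasp_force: 25.0
```

Run:
```python
from h import *
snap('side','s2'); snap('wrist','w3')
a=cv2.imread('pics/s2.png')[100:340,140:400]; b=cv2.imread('pics/w3.png')
o=np.zeros((420,800,3),np.uint8); o[:369,:400]=cv2.resize(a,(400,369)); o[:300,400:]=cv2.resize(b,(400,300)); cv2.imwrite('pics/c2.png',o)
plan([.46,.0,.31],-90)
plan([.437,-.292,.31],-90)
```

```text
t 4.72 tcp [0.4474 0.2898 0.3086] [ 1.799e+02 -1.200e-01 -1.018e+02] shift [ 1.1242 -0.2864 -0.0035] turn [ 0.0006 -0.0006 -0.0655] w 0.54 g 25.0 F [ 0.6 -0.5 -1.4]
t 4.72 tcp [0.4474 0.2898 0.3086] [ 1.799e+02 -1.200e-01 -1.018e+02] shift [ 2.2864e+00 -4.3510e-01 -1.4000e-03] turn [ 0.0006 -0.0006 -0.0655] w 0.54 g 25.0 F [ 0.6 -0.5 -1.4]
```

View pics/c2.png

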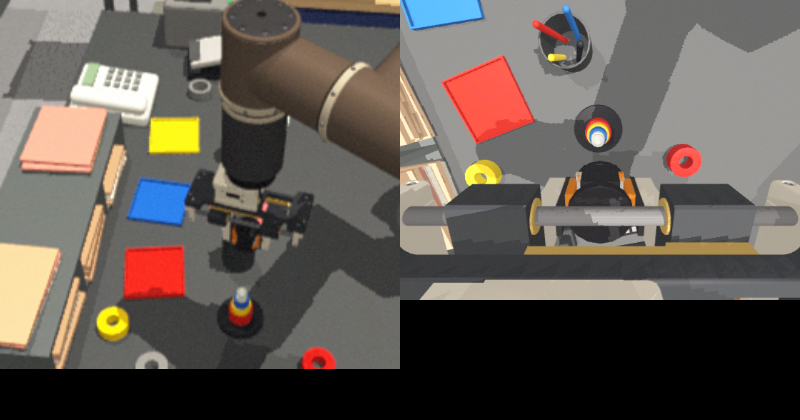

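The cap is held clear at (600,190), and the bare cone's tip is at (597,137) in the right half.

{"name": "arm_command", "arguments": {"plan": [{"x": 0.6,"y": -0.13,"z": 0,"rx": 0,"ry": 0,"rz": -0.065,"claw": 0.4},{"x": 0.6,"y": -0.13,"z": 0,"rx": 0,"ry": 0,"rz": -0.065,"claw": 0.4},{"x": 0.6,"y": -0.13,"z": 0,"rx": 0,"ry": 0,"rz": -0.065,"claw": 0.4},{"x": 0.6,"y": -0.13,"z": 0,"rx": 0,"ry": 0,"rz": -0.065,"claw": 0.4}]}}

```text
time: 5.22
tcp_pos: [0.4485, 0.1347, 0.3091]
orientation: [179.9, -0.1, -90.2]
ft_force: [0.2, -1.2, -1.3]
width: 0.539
grasp_force: 25.0
```

Run:
```python
from h import *
snap('wrist','w4'); plan([.437,-.292,.31],-90)
print(proj('w4',[[.465,.005,.026]]))
```

```text
t 5.28 tcp [0.4489 0.1357 0.3093] [ 1.7992e+02 -5.0000e-02 -9.0190e+01] shift [ 1.7111e+00  4.1700e-02 -1.2000e-03] turn [ 0.0005 -0.0003 -0.0011] w 0.542 g 25.0 F [-0.2  0.4 -1.5]
[[263.5181773   71.93934555]]
```

{"name": "arm_command", "arguments": {"plan": [{"x": 0.9,"y": -0.02,"z": 0,"rx": 0,"ry": 0,"rz": 0,"claw": 0.4},{"x": 0.9,"y": -0.02,"z": 0,"rx": 0,"ry": 0,"rz": 0,"claw": 0.4},{"x": 0.9,"y": -0.02,"z": 0,"rx": 0,"ry": 0,"rz": 0,"claw": 0.4},{"x": 0.9,"y": -0.02,"z": 0,"rx": 0,"ry": 0,"rz": 0,"claw": 0.4},{"x": 0.9,"y": -0.02,"z": 0,"rx": 0,"ry": 0,"rz": 0,"claw": 0.4}]}}

```text
time: 5.9
tcp_pos: [0.4539, -0.0896, 0.3093]
orientation: [179.9, -0.0, -90.2]
ft_force: [-0.1, 1.1, -1.3]
width: 0.54
grasp_force: 25.0
```

Run:
```python
from h import *
snap('wrist','w5'); plan([.437,-.292,.31],-90)
print(proj('w5',[[.438,-.292,.004]]))
o=np.vstack([cv2.resize(cv2.imread(f'pics/{n}.png')[:280],(600,300)) for n in('w4','w5')]); cv2.imwrite('pics/c3.png',o)
```

```text
t 5.95 tcp [ 0.4539 -0.0887  0.3094] [ 1.799e+02 -1.000e-02 -9.020e+01] shift [ 0.8136  0.0649 -0.0021] turn [ 0.0006 -0.0001 -0.0011] w 0.539 g 25.0 F [ 0.9  0.4 -1.6]
[[291.26682364   4.9117454 ]]
```

View pics/c3.png

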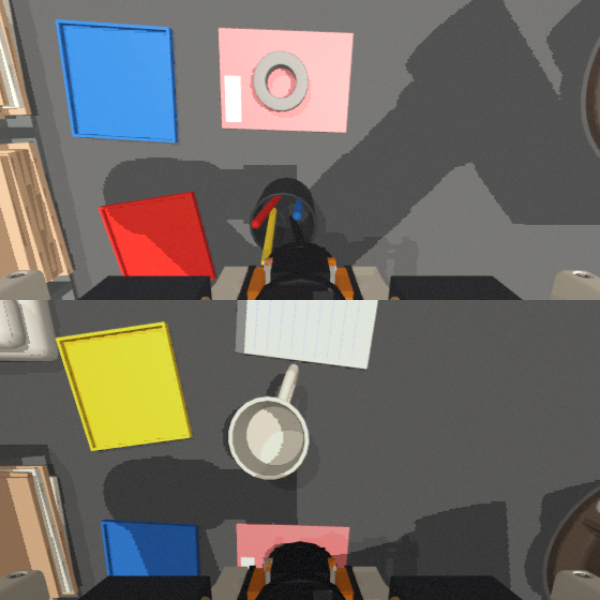

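In the upper half the grey ring is on the pink slip at (281,81). In the lower half the mug's handle points at the notepad, ending at (293,368).

Run:
```python
from h import *
k=560/600;s=280/300
print('ring',ray('w4',281*k,81*s,.026),'handle',ray('w5',293*k,68*s,.06),'pad near L,R',ray('w5',236*k,52*s,.004),ray('w5',368*k,69*s,.004))
plan([.438,-.303,.31],-90)
plan([.438,-.303,.12],-90)
```

```text
ring [0.46652489 0.00885305 0.026     ] handle [ 0.45819209 -0.22276568  0.06      ] pad near L,R [ 0.52221365 -0.24767435  0.004     ] [ 0.37456857 -0.22973543  0.004     ]
t 5.95 tcp [ 0.4539 -0.0887  0.3094] [ 1.799e+02 -1.000e-02 -9.020e+01] shift [ 0.8576  0.0608 -0.0021] turn [ 0.0006 -0.0001 -0.0011] w 0.539 g 25.0 F [ 0.9  0.4 -1.6]
t 5.95 tcp [ 0.4539 -0.0887  0.3094] [ 1.799e+02 -1.000e-02 -9.020e+01] shift [0.8574 0.0594 0.7579] turn [ 0.0006 -0.0001 -0.0011] w 0.539 g 25.0 F [ 0.9  0.4 -1.6]
```

{"name": "arm_command", "arguments": {"plan": [{"x": 0.858,"y": 0.06,"z": 0,"rx": 0,"ry": 0,"rz": 0,"claw": 0.4},{"x": 0.858,"y": 0.06,"z": 0,"rx": 0,"ry": 0,"rz": 0,"claw": 0.4},{"x": 0.858,"y": 0.06,"z": 0,"rx": 0,"ry": 0,"rz": 0,"claw": 0.4},{"x": 0.858,"y": 0.06,"z": 0,"rx": 0,"ry": 0,"rz": 0,"claw": 0.4},{"x": 0.858,"y": 0.06,"z": 0.2,"rx": 0,"ry": 0,"rz": 0,"claw": 0.4},{"x": 0.858,"y": 0.06,"z": 0.4,"rx": 0,"ry": 0,"rz": 0,"claw": 0.4},{"x": 0.858,"y": 0.06,"z": 0.6,"rx": 0,"ry": 0,"rz": 0,"claw": 0.4},{"x": 0.858,"y": 0.06,"z": 0.75,"rx": 0,"ry": 0,"rz": 0,"claw": 0.4},{"x": 0.858,"y": 0.06,"z": 0.85,"rx": 0,"ry": 0,"rz": 0,"claw": 0.4},{"x": 0.858,"y": 0.06,"z": 0.9,"rx": 0,"ry": 0,"rz": 0,"claw": 0.4},{"x": 0.858,"y": 0.06,"z": 0.91,"rx": 0,"ry": 0,"rz": 0,"claw": 0.4},{"x": 0.858,"y": 0.06,"z": 0.91,"rx": 0,"ry": 0,"rz": 0,"claw": 0.4}]}}

```text
time: 7.45
tcp_pos: [0.4393, -0.3027, 0.0836]
orientation: [-179.9, -0.0, -90.0]
ft_force: [-0.2, -0.9, -0.3]
width: 0.54
grasp_force: 25.0
```

```bash
python3 -c "
from h import *
plan([.438,-.303,.075],-90)"
```

```text
t 7.45 tcp [ 0.4393 -0.3027  0.0836] [-1.7994e+02 -2.0000e-02 -9.0040e+01] shift [0.0014 0.0053 0.0343] turn [-0.0003 -0.0001 -0.0002] w 0.54 g 25.0 F [-0.2 -0.9 -0.3]
```

{"name": "arm_command", "arguments": {"plan": [{"x": 0,"y": 0,"z": 0.02,"rx": 0,"ry": 0,"rz": 0,"claw": 0.4},{"x": 0,"y": 0,"z": 0.03,"rx": 0,"ry": 0,"rz": 0,"claw": 0.4},{"x": 0,"y": 0,"z": 0.034,"rx": 0,"ry": 0,"rz": 0,"claw": 0.4},{"x": 0,"y": 0,"z": 0.034,"rx": 0,"ry": 0,"rz": 0,"claw": 0.4},{"x": 0,"y": 0,"z": 0.034,"rx": 0,"ry": 0,"rz": 0,"claw": 0.4}]}}

```text
time: 8.07
tcp_pos: [0.4387, -0.3029, 0.0756]
orientation: [-179.9, -0.0, -90.1]
ft_force: [-2.4, 3.7, 10.4]
width: 0.543
grasp_force: 25.0
```

Contact with the pad. I'll release in steps and then rise.

{"name": "arm_command", "arguments": {"newtons": 15, "plan": [{"x": 0,"y": 0,"z": -0.003,"rx": 0,"ry": 0,"rz": 0,"claw": 0.6},{"x": 0,"y": 0,"z": -0.003,"rx": 0,"ry": 0,"rz": 0,"claw": 0.68},{"x": 0,"y": 0,"z": -0.003,"rx": 0,"ry": 0,"rz": 0,"claw": 0.75},{"x": 0,"y": 0,"z": -0.003,"rx": 0,"ry": 0,"rz": 0,"claw": 0.98},{"x": 0,"y": 0,"z": -0.003,"rx": 0,"ry": 0,"rz": 0,"claw": 0.98},{"x": 0,"y": 0,"z": -0.003,"rx": 0,"ry": 0,"rz": 0,"claw": 0.98},{"x": 0,"y": 0,"z": -0.1,"rx": 0,"ry": 0,"rz": 0,"claw": 0.98},{"x": 0,"y": 0,"z": -0.3,"rx": 0,"ry": 0,"rz": 0,"claw": 0.98},{"x": 0,"y": 0,"z": -0.5,"rx": 0,"ry": 0,"rz": 0,"claw": 0.98},{"x": 0,"y": 0,"z": -0.7,"rx": 0,"ry": 0,"rz": 0,"claw": 0.98},{"x": 0,"y": 0,"z": -0.8,"rx": 0,"ry": 0,"rz": 0,"claw": 0.98},{"x": 0,"y": 0,"z": -0.8,"rx": 0,"ry": 0,"rz": 0,"claw": 0.98}]}}

```text
time: 9.57
tcp_pos: [0.4393, -0.3031, 0.2768]
orientation: [-179.7, -0.1, -90.1]
ft_force: [-0.8, -0.9, -0.3]
width: 0.982
grasp_force: 0.0
```

Run:
```python
from h import *
plan([.465,.006,.274],-90)
```

```text
t 9.57 tcp [ 0.4393 -0.3031  0.2768] [-1.7975e+02 -8.0000e-02 -9.0080e+01] shift [-1.2366 -0.101   0.0099] turn [-0.0014 -0.0004 -0.0004] w 0.982 g 0.0 F [-0.8 -0.9 -0.3]
```

{"name": "arm_command", "arguments": {"plan": [{"x": -0.9,"y": -0.1,"z": 0,"rx": 0,"ry": 0,"rz": 0,"claw": 0.98},{"x": -0.9,"y": -0.1,"z": 0,"rx": 0,"ry": 0,"rz": 0,"claw": 0.98},{"x": -0.9,"y": -0.1,"z": 0,"rx": 0,"ry": 0,"rz": 0,"claw": 0.98},{"x": -0.9,"y": -0.1,"z": 0,"rx": 0,"ry": 0,"rz": 0,"claw": 0.98}]}}

```text
time: 10.07
tcp_pos: [0.4633, -0.0756, 0.2736]
orientation: [179.9, 0.0, -90.0]
ft_force: [0.5, -0.3, -0.6]
width: 0.981
grasp_force: 0.0
```

{"name": "arm_command", "arguments": {"plan": [{"x": -0.34,"y": 0,"z": 0,"rx": 0,"ry": 0,"rz": 0,"claw": 0.98},{"x": -0.34,"y": 0,"z": 0,"rx": 0,"ry": 0,"rz": 0,"claw": 0.98},{"x": -0.34,"y": 0,"z": 0,"rx": 0,"ry": 0,"rz": 0,"claw": 0.98}]}}

```text
time: 10.45
tcp_pos: [0.4636, 0.0085, 0.2735]
orientation: [179.9, -0.0, -89.9]
ft_force: [-0.7, -0.8, -0.5]
width: 0.984
grasp_force: 0.0
```

```bash
cat >> h.py <<'E'
def ringfit(f,box,sat=40,z=.026):
    im=np.load(f'pics/{f}.npz')['im']; u0,v0,u1,v1=box
    h=cv2.cvtColor(im[v0:v1,u0:u1],cv2.COLOR_RGB2HSV); m=((h[...,1]<sat)&(h[...,2]>90)).astype(np.uint8)*255
    n,l,st,ce=cv2.connectedComponentsWithStats(m); i=1+st[1:,4].argmax(); print('blob',st[i])
    ct=max(cv2.findContours((l==i).astype(np.uint8),cv2.RETR_EXTERNAL,cv2.CHAIN_APPROX_NONE)[0],key=len)[:,0]+[u0,v0]
    P=np.array([ray(f,*p,z)[:2] for p in ct]); A=np.c_[2*P,np.ones(len(P))]; s=np.linalg.lstsq(A,(P**2).sum(1),rcond=None)[0]
    print('c',s[:2].round(4),'r',np.sqrt(s[2]+s[:2]@s[:2]).round(4)); return s[:2]
E
python3 - <<'E'
from h import *
snap('wrist','w6'); snap('scene','sc6')
p=proj('w6',[[.466,.007,.026]])[0].astype(int); print(p)
for f in('w4','w6'):
    p=proj(f,[[.466,.007,.026]])[0].astype(int)
    try: ringfit(f,(p[0]-45,max(p[1]-45,0),p[0]+45,p[1]+45))
    except Exception as e: print(e)
plan([.466,.007,.1],-90)
a=cv2.resize(cv2.imread('pics/w6.png'),(400,300)); b=cv2.resize(cv2.imread('pics/sc6.png')[100:250,200:400],(400,300))
cv2.imwrite('pics/c4.png',np.hstack([a,b]))
E
```

```text
[276 187]
blob [  20   20   51   55 1565]
c [0.4672 0.0091] r 0.0288
blob [  20   20   50   51 1491]
c [0.4672 0.0071] r 0.0292
t 10.55 tcp [0.4636 0.007  0.2737] [ 1.7992e+02 -3.0000e-02 -9.0050e+01] shift [-2.000e-04 -1.060e-02  6.946e-01] turn [ 0.0004 -0.0002 -0.0003] w 0.979 g 0.0 F [-0.9 -0.2 -0.4]
```

View pics/c4.png

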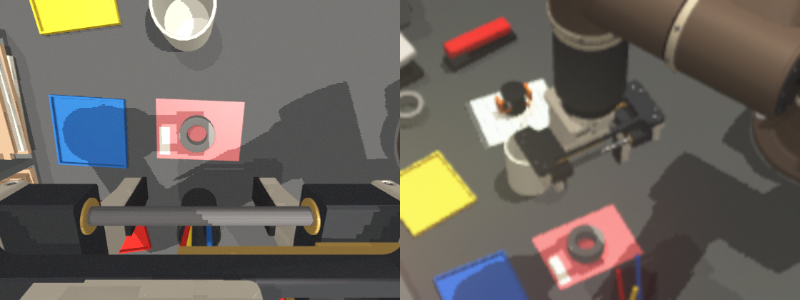

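The cap stands upright on the notepad at (514,97) in the right half. The ring is at (195,134) in the left half, measured at (0.467, 0.0075). Its fitted radius of 29 mm fits the given 30 mm.

{"name": "arm_command", "arguments": {"newtons": 15, "plan": [{"x": 0,"y": -0.0136,"z": 0.2,"rx": 0,"ry": 0,"rz": 0,"claw": 0.98},{"x": 0,"y": -0.0136,"z": 0.4,"rx": 0,"ry": 0,"rz": 0,"claw": 0.98},{"x": 0,"y": -0.0136,"z": 0.6,"rx": 0,"ry": 0,"rz": 0,"claw": 0.98},{"x": 0,"y": -0.0136,"z": 0.72,"rx": 0,"ry": 0,"rz": 0,"claw": 0.98},{"x": 0,"y": -0.0136,"z": 0.78,"rx": 0,"ry": 0,"rz": 0,"claw": 0.98},{"x": 0,"y": -0.0136,"z": 0.811,"rx": 0,"ry": 0,"rz": 0,"claw": 0.98},{"x": 0,"y": -0.0136,"z": 0.811,"rx": 0,"ry": 0,"rz": 0,"claw": 0.98},{"x": 0,"y": -0.0136,"z": 0.811,"rx": 0,"ry": 0,"rz": 0,"claw": 0.5},{"x": 0,"y": -0.0136,"z": 0.811,"rx": 0,"ry": 0,"rz": 0,"claw": 0.5},{"x": 0,"y": -0.0136,"z": 0.811,"rx": 0,"ry": 0,"rz": 0,"claw": 0.5},{"x": 0,"y": -0.0136,"z": 0.811,"rx": 0,"ry": 0,"rz": 0,"claw": 0.5},{"x": 0,"y": -0.0136,"z": 0.811,"rx": 0,"ry": 0,"rz": 0,"claw": 0.5}]}}

```text
time: 12.05
tcp_pos: [0.4677, 0.0073, 0.0721]
orientation: [-180.0, 0.0, -90.1]
ft_force: [-1.7, 0.1, 5.7]
width: 0.688
grasp_force: 15.0
```

{"name": "arm_command", "arguments": {"plan": [{"x": 0,"y": 0,"z": -0.02,"rx": 0,"ry": 0,"rz": 0,"claw": 0.5},{"x": 0,"y": 0,"z": -0.15,"rx": 0,"ry": 0,"rz": 0,"claw": 0.5},{"x": 0,"y": 0,"z": -0.35,"rx": 0,"ry": 0,"rz": 0,"claw": 0.5},{"x": 0,"y": 0,"z": -0.6,"rx": 0,"ry": 0,"rz": 0,"claw": 0.5},{"x": 0,"y": 0,"z": -0.8,"rx": 0,"ry": 0,"rz": 0,"claw": 0.5},{"x": 0,"y": 0,"z": -0.8,"rx": 0,"ry": 0,"rz": 0,"claw": 0.5}]}}

```text
time: 12.8
tcp_pos: [0.4689, 0.0076, 0.2759]
orientation: [-179.6, 0.2, -90.1]
ft_force: [-0.6, 0.6, -1.8]
width: 0.683
grasp_force: 15.0
```

Run:
```python
from h import *
plan([.448,.29,.27],-90)
# gauge centre refined from w3/w4? bare aluminium head, via w3
im=np.load('pics/w3.npz')['im']; p=proj('w3',[[.448,.29,.093],[.448,.29,.056],[.448,.29,.04],[.448,.29,.098]]); print(p.round(1))
h=cv2.cvtColor(im,cv2.COLOR_RGB2HSV)
for n,lo,hi,z in(('yel',(22,120,80),(35,255,255),.056),('blue',(100,120,60),(125,255,255),.072),('grey',(0,0,110),(180,60,255),.093)):
    m=cv2.inRange(h,lo,hi); q=np.zeros_like(m); q[155:225,235:315]=m[155:225,235:315]
    v,u=np.where(q); print(n,len(u),u.min(),u.max(),v.min(),v.max(),((u.min()+u.max())/2).round(1))
```

```text
t 12.8 tcp [0.4689 0.0076 0.2759] [-1.7956e+02  1.6000e-01 -9.0060e+01] shift [-1.1294  0.0851  0.026 ] turn [-0.0024  0.0009 -0.0003] w 0.683 g 15.0 F [-0.6  0.6 -1.8]
[[278.  196.5]
 [278.1 188.5]
 [278.2 185.5]
 [278.  197.7]]
yel 214 262 292 172 201 277.0
blue 176 265 288 177 199 276.5
grey 1344 235 314 155 224 274.5
```

Run:
```python
from h import *
from scipy.optimize import least_squares
im=np.load('pics/w3.npz')['im']; h=cv2.cvtColor(im,cv2.COLOR_RGB2HSV).astype(int)
H,S,V=h[...,0],h[...,1],h[...,2]
red=(S>120)&((H<8)|(H>170))&(V>60); yel=(S>110)&(H>20)&(H<36)&(V>60); blu=(S>110)&(H>98)&(H<128)&(V>50)
tool=np.array([np.cos(np.radians(-101.8)),np.sin(np.radians(-101.8)),0])
a=np.radians(np.arange(0,360,2))
def topv(m,us): 
    return [155+np.where(m[155:225,u])[0].min() for u in us]
us=np.arange(268,288,2)
obs=[(.0225,.040,topv(red,us)),(.019,.056,topv(yel|red&False,us)),(.015,.072,topv(blu,us))]
def res(c,full=False):
    r=[]
    for R,z,o in obs:
        p=proj('w3',np.c_[c[0]+R*np.cos(a),c[1]+R*np.sin(a),np.full(len(a),z)])
        up=p[p[:,1]<p[:,1].mean()]; up=up[up[:,0].argsort()]
        r.append(np.interp(us,up[:,0],up[:,1])-.5+.5-np.array(o))
    return np.concatenate(r)
s=least_squares(res,[.449,.29],loss='soft_l1'); print(s.x,res(s.x).reshape(3,-1).mean(1).round(2),res([.449,.29]).reshape(3,-1).mean(1).round(2))
for m,R,z in((red,.0225,.04),(yel,.019,.056),(blu,.015,.072)):
    v=int(proj('w3',[[.449,.29,z]])[0,1]); r=[]
    for vv in range(v-3,v+4):
        u=np.where(m[vv,240:315])[0]+240
        if len(u): r.append((u.min(),u.max()))
    r=np.array(r); print(z,r.mean(0),proj('w3',[[.449,.29,z]])[0].round(1))
```

```text
[0.44892971 0.28812935] [ 1.3  -0.36 -0.61] [2.82 1.21 1.02]
0.04 [259.         295.28571429] [277.4 185.7]
0.056 [262.         291.71428571] [277.3 188.7]
0.072 [265.42857143 288.        ] [277.2 191.9]
```

{"name": "arm_command", "arguments": {"plan": [{"x": -0.6,"y": 0.05,"z": 0,"rx": 0,"ry": 0,"rz": 0,"claw": 0.5},{"x": -0.6,"y": 0.05,"z": 0,"rx": 0,"ry": 0,"rz": 0,"claw": 0.5},{"x": -0.6,"y": 0.05,"z": 0,"rx": 0,"ry": 0,"rz": 0,"claw": 0.5}]}}

```text
time: 13.18
tcp_pos: [0.4542, 0.1593, 0.2705]
orientation: [179.9, -0.0, -90.0]
ft_force: [0.7, -0.4, -1.7]
width: 0.689
grasp_force: 15.0
```

{"name": "arm_command", "arguments": {"plan": [{"x": -0.52,"y": 0.03,"z": 0,"rx": 0,"ry": 0,"rz": 0,"claw": 0.5},{"x": -0.52,"y": 0.03,"z": 0,"rx": 0,"ry": 0,"rz": 0,"claw": 0.5},{"x": -0.52,"y": 0.03,"z": 0,"rx": 0,"ry": 0,"rz": 0,"claw": 0.5},{"x": -0.52,"y": 0.03,"z": 0,"rx": 0,"ry": 0,"rz": 0,"claw": 0.5}]}}

```text
time: 13.68
tcp_pos: [0.4471, 0.2871, 0.2702]
orientation: [179.9, -0.1, -90.0]
ft_force: [0.8, -1.2, -2.2]
width: 0.684
grasp_force: 15.0
```

```bash
python3 -c "
from h import *
plan([.449,.2885,.185],-90)"
```

```text
t 13.68 tcp [0.4471 0.2871 0.2702] [ 1.7988e+02 -1.2000e-01 -9.0030e+01] shift [-0.0063 -0.0085  0.3407] turn [ 0.0007 -0.0006 -0.0002] w 0.684 g 15.0 F [ 0.8 -1.2 -2.2]
```

{"name": "arm_command", "arguments": {"plan": [{"x": -0.006,"y": -0.008,"z": 0.15,"rx": 0,"ry": 0,"rz": 0,"claw": 0.5},{"x": -0.006,"y": -0.008,"z": 0.28,"rx": 0,"ry": 0,"rz": 0,"claw": 0.5},{"x": -0.006,"y": -0.008,"z": 0.34,"rx": 0,"ry": 0,"rz": 0,"claw": 0.5},{"x": -0.006,"y": -0.008,"z": 0.34,"rx": 0,"ry": 0,"rz": 0,"claw": 0.5},{"x": -0.006,"y": -0.008,"z": 0.34,"rx": 0,"ry": 0,"rz": 0,"claw": 0.5}]}}

```text
time: 14.3
tcp_pos: [0.4504, 0.2888, 0.1879]
orientation: [-179.9, 0.1, -90.1]
ft_force: [0.2, -0.2, -0.7]
width: 0.685
grasp_force: 15.0
```

```bash
python3 -c "
from h import *
plan([.449,.2885,.16],-90)
snap('side','s7');snap('scene','sc7');print(ctrl.sense()['tcp_pos'])
for f in ('side','scene'): print(f,proj('s7' if f=='side' else 'sc7',[[.449,.2885,.098],[.449,.2885,.08]]))
"
```

```text
t 14.3 tcp [0.4504 0.2888 0.1879] [-1.7992e+02  6.0000e-02 -9.0090e+01] shift [0.0015 0.0059 0.1115] turn [-0.0004  0.0004 -0.0005] w 0.685 g 15.0 F [ 0.2 -0.2 -0.7]
[0.45032202 0.28905829 0.18796023]
side [[296.75083197 288.49870489]
 [296.52150506 292.07400641]]
scene [[348.04093168 278.41375796]
 [347.41795514 281.11473055]]
```

{"name": "arm_command", "arguments": {"plan": [{"x": 0,"y": 0.005,"z": 0.03,"rx": 0,"ry": 0,"rz": 0,"claw": 0.5},{"x": 0,"y": 0.005,"z": 0.06,"rx": 0,"ry": 0,"rz": 0,"claw": 0.5},{"x": 0,"y": 0.005,"z": 0.09,"rx": 0,"ry": 0,"rz": 0,"claw": 0.5},{"x": 0,"y": 0.005,"z": 0.12,"rx": 0,"ry": 0,"rz": 0,"claw": 0.5},{"x": 0,"y": 0.005,"z": 0.15,"rx": 0,"ry": 0,"rz": 0,"claw": 0.5},{"x": 0,"y": 0.005,"z": 0.15,"rx": 0,"ry": 0,"rz": 0,"claw": 0.5}]}}

```text
time: 15.15
tcp_pos: [0.4483, 0.2883, 0.1483]
orientation: [179.9, -0.1, -90.1]
ft_force: [-0.7, 0.2, -0.7]
width: 0.683
grasp_force: 15.0
```

{"name": "arm_command", "arguments": {"plan": [{"x": 0,"y": 0,"z": 0.015,"rx": 0,"ry": 0,"rz": 0,"claw": 0.5},{"x": 0,"y": 0,"z": 0.03,"rx": 0,"ry": 0,"rz": 0,"claw": 0.5},{"x": 0,"y": 0,"z": 0.03,"rx": 0,"ry": 0,"rz": 0,"claw": 0.5},{"x": 0,"y": 0,"z": 0.03,"rx": 0,"ry": 0,"rz": 0,"claw": 0.5}]}}

```text
time: 15.65
tcp_pos: [0.4486, 0.2887, 0.1417]
orientation: [-180.0, 0.0, -90.1]
ft_force: [1.1, -0.0, -1.7]
width: 0.684
grasp_force: 15.0
```

{"name": "arm_command", "arguments": {"plan": [{"x": 0,"y": 0,"z": 0.015,"rx": 0,"ry": 0,"rz": 0,"claw": 0.5},{"x": 0,"y": 0,"z": 0.03,"rx": 0,"ry": 0,"rz": 0,"claw": 0.5},{"x": 0,"y": 0,"z": 0.04,"rx": 0,"ry": 0,"rz": 0,"claw": 0.5},{"x": 0,"y": 0,"z": 0.04,"rx": 0,"ry": 0,"rz": 0,"claw": 0.5}]}}

```text
time: 16.15
tcp_pos: [0.4487, 0.2886, 0.1314]
orientation: [180.0, -0.0, -90.1]
ft_force: [2.2, 0.3, -2.3]
width: 0.683
grasp_force: 15.0
```

{"name": "arm_command", "arguments": {"plan": [{"x": 0,"y": 0,"z": 0.01,"rx": 0,"ry": 0,"rz": 0,"claw": 0.5},{"x": 0,"y": 0,"z": 0.02,"rx": 0,"ry": 0,"rz": 0,"claw": 0.5},{"x": 0,"y": 0,"z": 0.02,"rx": 0,"ry": 0,"rz": 0,"claw": 0.5}]}}

```text
time: 16.52
tcp_pos: [0.4486, 0.2888, 0.1276]
orientation: [-180.0, 0.0, -90.1]
ft_force: [-2.2, -1.1, 11.0]
width: 0.688
grasp_force: 15.0
```

It stopped at the height of the yellow shoulder. Letting go to look.

{"name": "arm_command", "arguments": {"plan": [{"x": 0,"y": 0,"z": -0.004,"rx": 0,"ry": 0,"rz": 0,"claw": 0.8},{"x": 0,"y": 0,"z": -0.004,"rx": 0,"ry": 0,"rz": 0,"claw": 0.98},{"x": 0,"y": 0,"z": -0.004,"rx": 0,"ry": 0,"rz": 0,"claw": 0.98},{"x": 0,"y": 0,"z": -0.004,"rx": 0,"ry": 0,"rz": 0,"claw": 0.98},{"x": 0,"y": 0,"z": -0.15,"rx": 0,"ry": 0,"rz": 0,"claw": 0.98},{"x": 0,"y": 0,"z": -0.35,"rx": 0,"ry": 0,"rz": 0,"claw": 0.98},{"x": 0,"y": 0,"z": -0.55,"rx": 0,"ry": 0,"rz": 0,"claw": 0.98},{"x": 0,"y": 0,"z": -0.6,"rx": 0,"ry": 0,"rz": 0,"claw": 0.98},{"x": 0,"y": 0,"z": -0.6,"rx": 0,"ry": 0,"rz": 0,"claw": 0.98}]}}

```text
time: 17.65
tcp_pos: [0.4486, 0.2888, 0.2771]
orientation: [-180.0, 0.1, -90.1]
ft_force: [-0.3, -0.5, -0.5]
width: 0.979
grasp_force: 0.0
```

Run:
```python
from h import *
snap('wrist','w8'); snap('side','s8'); snap('scene','sc8')
plan([.449,.2885,.128],-90)
p=proj('w8',[[.449,.2885,.082]])[0].astype(int); print(p)
for z in(.066,.082,.098): ringfit('w8',(p[0]-50,p[1]-50,p[0]+50,p[1]+50),z=z)
a=cv2.resize(cv2.imread('pics/w8.png')[100:260,200:360],(260,260),interpolation=2);b=cv2.resize(cv2.imread('pics/s8.png')[250:330,257:337],(260,260),interpolation=2);c=cv2.resize(cv2.imread('pics/sc8.png')[245:325,307:387],(260,260),interpolation=2)
cv2.imwrite('pics/c5.png',np.hstack([a,b,c]))
```

```text
t 17.8 tcp [0.448  0.2882 0.2749] [ 1.7988e+02 -1.2000e-01 -9.0100e+01] shift [-0.0026 -0.0052  0.5877] turn [ 0.0006 -0.0006 -0.0005] w 0.979 g 0.0 F [-0.6 -0.1  0.5]
[278 200]
blob [   0    0  100  100 6143]
c [0.4534 0.2903] r 0.05
blob [   0    0  100  100 6143]
c [0.4531 0.2859] r 0.0474
blob [   0    0  100  100 6143]
c [0.4528 0.2815] r 0.0448
```

View pics/c5.png

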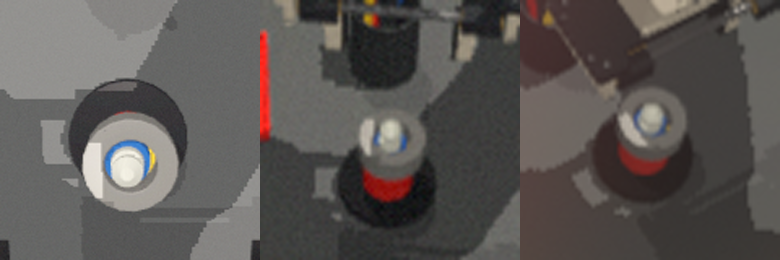

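Run:
```python
from h import *
a=np.radians(np.arange(0,360,3))
for z in(.066,.082,.098):
    for R in(.03,.0125,.0165,.0205):
        p=proj('w8',np.c_[.449+R*np.cos(a),.2885+R*np.sin(a),np.full(len(a),z)]); q=(p-[200,100])*1.625
        print(z,R,q.min(0).round(),q.max(0).round())
```

```text
0.066 0.03 [ 81. 110.] [174. 200.]
0.066 0.0125 [108. 138.] [147. 175.]
0.066 0.0165 [102. 132.] [153. 181.]
0.066 0.0205 [ 96. 125.] [159. 187.]
0.082 0.03 [ 79. 115.] [176. 209.]
0.082 0.0125 [107. 144.] [148. 183.]
0.082 0.0165 [101. 137.] [154. 189.]
0.082 0.0205 [ 94. 131.] [161. 195.]
0.098 0.03 [ 76. 120.] [179. 219.]
0.098 0.0125 [106. 150.] [149. 191.]
0.098 0.0165 [ 99. 143.] [156. 198.]
0.098 0.0205 [ 92. 136.] [163. 204.]
```

In the wrist crop the ring spans 82–180 × 113–210 and the bore 104–156. That matches a top at 82 mm and a 33 mm bore, with a yellow shoulder sliver visible at (152,158). So it rests on **yellow**. I'll regrasp it and lift it off.

{"name": "arm_command", "arguments": {"newtons": 15, "plan": [{"x": 0,"y": 0,"z": 0.2,"rx": 0,"ry": 0,"rz": 0,"claw": 0.98},{"x": 0,"y": 0,"z": 0.4,"rx": 0,"ry": 0,"rz": 0,"claw": 0.98},{"x": 0,"y": 0,"z": 0.53,"rx": 0,"ry": 0,"rz": 0,"claw": 0.98},{"x": 0,"y": 0,"z": 0.59,"rx": 0,"ry": 0,"rz": 0,"claw": 0.98},{"x": 0,"y": 0,"z": 0.59,"rx": 0,"ry": 0,"rz": 0,"claw": 0.98},{"x": 0,"y": 0,"z": 0.59,"rx": 0,"ry": 0,"rz": 0,"claw": 0.5},{"x": 0,"y": 0,"z": 0.59,"rx": 0,"ry": 0,"rz": 0,"claw": 0.5},{"x": 0,"y": 0,"z": 0.59,"rx": 0,"ry": 0,"rz": 0,"claw": 0.5},{"x": 0,"y": 0,"z": 0.59,"rx": 0,"ry": 0,"rz": 0,"claw": 0.5},{"x": 0,"y": 0,"z": 0.59,"rx": 0,"ry": 0,"rz": 0,"claw": 0.5}]}}

```text
time: 19.05
tcp_pos: [0.4488, 0.289, 0.13]
orientation: [-180.0, 0.0, -90.1]
ft_force: [-2.7, 0.8, 6.4]
width: 0.687
grasp_force: 15.0
```

{"name": "arm_command", "arguments": {"plan": [{"x": 0,"y": 0,"z": -0.02,"rx": 0,"ry": 0,"rz": 0,"claw": 0.5},{"x": 0,"y": 0,"z": -0.06,"rx": 0,"ry": 0,"rz": 0,"claw": 0.5},{"x": 0,"y": 0,"z": -0.12,"rx": 0,"ry": 0,"rz": 0,"claw": 0.5},{"x": 0,"y": 0,"z": -0.2,"rx": 0,"ry": 0,"rz": 0,"claw": 0.5},{"x": 0,"y": 0,"z": -0.4,"rx": 0,"ry": 0,"rz": 0,"claw": 0.5},{"x": 0,"y": 0,"z": -0.6,"rx": 0,"ry": 0,"rz": 0,"claw": 0.5},{"x": 0,"y": 0,"z": -0.6,"rx": 0,"ry": 0,"rz": 0,"claw": 0.5}]}}

```text
time: 19.92
tcp_pos: [0.4497, 0.2897, 0.2845]
orientation: [-179.7, 0.3, -90.1]
ft_force: [-0.9, 0.7, -1.8]
width: 0.689
grasp_force: 15.0
```

Run:
```python
from h import *
plan([.648,-.211,.27],-90)
im=np.load('pics/w5.npz')['im']; h=cv2.cvtColor(im,cv2.COLOR_RGB2HSV)
m=cv2.inRange(h,(22,120,60),(36,255,255)); v,u=np.where(m); r=cv2.minAreaRect(np.c_[u,v].astype(np.float32)); 
b=cv2.boxPoints(r); W=np.array([ray('w5',*p,.01) for p in b]); print(W.round(3),W.mean(0).round(3))
```

```text
t 19.93 tcp [0.4497 0.2897 0.2845] [-179.68    0.35  -90.06] shift [ 2.0023 -0.795   0.0503] turn [-0.0018  0.0019 -0.0003] w 0.689 g 15.0 F [-0.9  0.7 -1.8]
[[ 0.825 -0.178  0.01 ]
 [ 0.64  -0.318  0.01 ]
 [ 0.102  0.193  0.01 ]
 [ 0.283  0.512  0.01 ]] [0.463 0.052 0.01 ]
```

{"name": "arm_command", "arguments": {"plan": [{"x": 0.98,"y": -0.39,"z": 0,"rx": 0,"ry": 0,"rz": 0,"claw": 0.5},{"x": 0.98,"y": -0.39,"z": 0,"rx": 0,"ry": 0,"rz": 0,"claw": 0.5},{"x": 0.98,"y": -0.39,"z": 0,"rx": 0,"ry": 0,"rz": 0,"claw": 0.5},{"x": 0.98,"y": -0.39,"z": 0,"rx": 0,"ry": 0,"rz": 0,"claw": 0.5},{"x": 0.98,"y": -0.39,"z": 0,"rx": 0,"ry": 0,"rz": 0,"claw": 0.5}]}}

```text
time: 20.55
tcp_pos: [0.5456, 0.0403, 0.2787]
orientation: [179.9, -0.0, -90.3]
ft_force: [0.4, 0.8, -1.9]
width: 0.687
grasp_force: 15.0
```

{"name": "arm_command", "arguments": {"plan": [{"x": 0.98,"y": -0.39,"z": 0,"rx": 0,"ry": 0,"rz": -0.067,"claw": 0.5},{"x": 0.98,"y": -0.39,"z": 0,"rx": 0,"ry": 0,"rz": -0.067,"claw": 0.5},{"x": 0.98,"y": -0.39,"z": 0,"rx": 0,"ry": 0,"rz": -0.067,"claw": 0.5},{"x": 0.98,"y": -0.39,"z": 0,"rx": 0,"ry": 0,"rz": -0.067,"claw": 0.5},{"x": 0.98,"y": -0.39,"z": 0,"rx": 0,"ry": 0,"rz": -0.067,"claw": 0.5},{"x": 0.98,"y": -0.39,"z": 0,"rx": 0,"ry": 0,"rz": -0.067,"claw": 0.5},{"x": 0.98,"y": -0.39,"z": 0,"rx": 0,"ry": 0,"rz": -0.067,"claw": 0.5}]}}

```text
time: 21.42
tcp_pos: [0.6424, -0.2004, 0.279]
orientation: [180.0, 0.0, -78.0]
ft_force: [-0.8, 0.7, -1.6]
width: 0.687
grasp_force: 15.0
```

Run:
```python
from h import *
snap('wrist','w9')
im=np.load('pics/w9.npz')['im']; h=cv2.cvtColor(im,cv2.COLOR_RGB2HSV)
m=cv2.inRange(h,(24,150,90),(34,255,255)); m[235:]=0; n,l,st,ce=cv2.connectedComponentsWithStats(m); i=1+st[1:,4].argmax(); print(st[i])
v,u=np.where(l==i); W=np.array([ray('w9',a,b,.006)[:2] for a,b in zip(u,v)]); r=cv2.minAreaRect(W.astype(np.float32)*1000); print(r)
k=np.array([ray('w5',a*560/600,(b-300)*280/300,.01)[:2] for a,b in((57,340),(165,323),(190,437),(93,450))]); print(k.round(3),k.mean(0))
plan([.6485,-.211,.09],-78)
```

```text
[ 225  122  106  105 8830]
((648.7822875976562, -208.204345703125), (121.75855255126953, 121.79717254638672), 7.087907791137695)
[[ 0.714 -0.259]
 [ 0.595 -0.275]
 [ 0.581 -0.157]
 [ 0.698 -0.143]] [ 0.64713849 -0.20845496]
t 21.48 tcp [ 0.6425 -0.2002  0.2793] [ 1.800e+02  2.000e-02 -7.795e+01] shift [ 0.0475 -0.0143  0.7573] turn [0.     0.0001 0.0003] w 0.689 g 15.0 F [ 0.8  0.9 -1.1]
```

{"name": "arm_command", "arguments": {"plan": [{"x": 0.037,"y": -0.017,"z": 0.2,"rx": 0,"ry": 0,"rz": 0.028,"claw": 0.5},{"x": 0.037,"y": -0.017,"z": 0.4,"rx": 0,"ry": 0,"rz": 0.028,"claw": 0.5},{"x": 0.037,"y": -0.017,"z": 0.58,"rx": 0,"ry": 0,"rz": 0.028,"claw": 0.5},{"x": 0.037,"y": -0.017,"z": 0.7,"rx": 0,"ry": 0,"rz": 0.028,"claw": 0.5},{"x": 0.037,"y": -0.017,"z": 0.76,"rx": 0,"ry": 0,"rz": 0.028,"claw": 0.5},{"x": 0.037,"y": -0.017,"z": 0.777,"rx": 0,"ry": 0,"rz": 0.028,"claw": 0.5},{"x": 0.037,"y": -0.017,"z": 0.777,"rx": 0,"ry": 0,"rz": 0.028,"claw": 0.5}]}}

```text
time: 22.35
tcp_pos: [0.6496, -0.2095, 0.0861]
orientation: [-179.9, -0.0, -83.0]
ft_force: [-0.7, -0.2, -1.2]
width: 0.687
grasp_force: 15.0
```

{"name": "arm_command", "arguments": {"plan": [{"x": 0,"y": 0,"z": 0.015,"rx": 0,"ry": 0,"rz": 0,"claw": 0.5},{"x": 0,"y": 0,"z": 0.025,"rx": 0,"ry": 0,"rz": 0,"claw": 0.5},{"x": 0,"y": 0,"z": 0.03,"rx": 0,"ry": 0,"rz": 0,"claw": 0.5},{"x": 0,"y": 0,"z": 0.03,"rx": 0,"ry": 0,"rz": 0,"claw": 0.5}]}}

```text
time: 22.85
tcp_pos: [0.6489, -0.2099, 0.0774]
orientation: [180.0, 0.0, -83.1]
ft_force: [-0.1, -0.3, -0.5]
width: 0.683
grasp_force: 15.0
```

{"name": "arm_command", "arguments": {"plan": [{"x": 0,"y": 0,"z": 0.005,"rx": 0,"ry": 0,"rz": 0,"claw": 0.5},{"x": 0,"y": 0,"z": 0.009,"rx": 0,"ry": 0,"rz": 0,"claw": 0.5},{"x": 0,"y": 0,"z": 0.012,"rx": 0,"ry": 0,"rz": 0,"claw": 0.5},{"x": 0,"y": 0,"z": 0.012,"rx": 0,"ry": 0,"rz": 0,"claw": 0.5}]}}

```text
time: 23.35
tcp_pos: [0.649, -0.2099, 0.0769]
orientation: [-180.0, -0.0, -83.0]
ft_force: [-6.9, 3.2, 15.1]
width: 0.686
grasp_force: 15.0
```

{"name": "arm_command", "arguments": {"plan": [{"x": 0,"y": 0,"z": -0.006,"rx": 0,"ry": 0,"rz": 0,"claw": 0.5},{"x": 0,"y": 0,"z": -0.006,"rx": 0,"ry": 0,"rz": 0,"claw": 0.76},{"x": 0,"y": 0,"z": -0.006,"rx": 0,"ry": 0,"rz": 0,"claw": 0.76},{"x": 0,"y": 0,"z": -0.006,"rx": 0,"ry": 0,"rz": 0,"claw": 0.76},{"x": 0,"y": 0,"z": -0.08,"rx": 0,"ry": 0,"rz": 0,"claw": 0.77},{"x": 0,"y": 0,"z": -0.2,"rx": 0,"ry": 0,"rz": 0,"claw": 0.8},{"x": 0,"y": 0,"z": -0.4,"rx": 0,"ry": 0,"rz": 0,"claw": 0.9},{"x": 0,"y": 0,"z": -0.6,"rx": 0,"ry": 0,"rz": 0,"claw": 0.98},{"x": 0,"y": 0,"z": -0.75,"rx": 0,"ry": 0,"rz": 0,"claw": 0.98},{"x": 0,"y": 0,"z": -0.75,"rx": 0,"ry": 0,"rz": 0,"claw": 0.98}]}}

```text
time: 24.6
tcp_pos: [0.6504, -0.2102, 0.2677]
orientation: [-179.5, -0.1, -83.0]
ft_force: [0.1, 0.3, -0.2]
width: 0.976
grasp_force: 0.0
```

Run:
```python
from h import *
snap('scene','sc10'); snap('side','s10'); snap('wrist','w10')
a=cv2.resize(cv2.imread('pics/sc10.png'),(400,300));b=cv2.resize(cv2.imread('pics/s10.png'),(400,300));c=cv2.resize(cv2.imread('pics/w10.png')[:280],(400,200)); d=cv2.resize(cv2.imread('pics/s10.png')[140:220,200:360],(400,200),interpolation=2)
cv2.imwrite('pics/c6.png',np.vstack([np.hstack([a,b]),np.hstack([c,d])]))
```

```text
(no output)
```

View pics/c6.png

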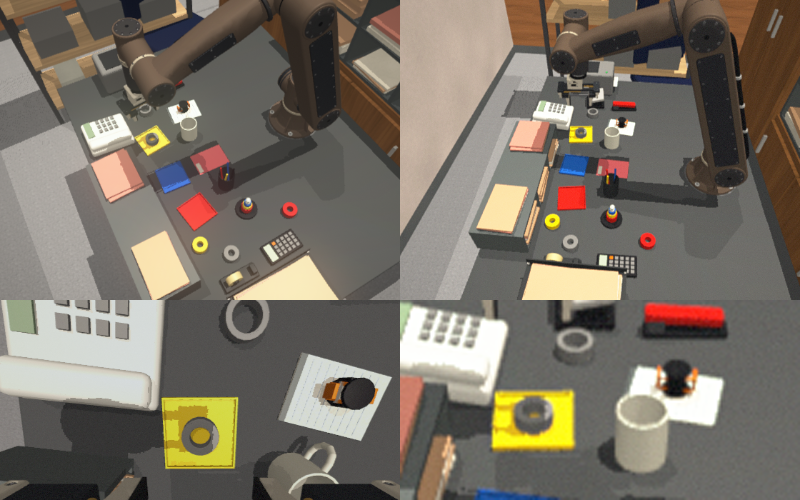

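The ring lies flat in the yellow tray at (200,436) in the wrist view. The cap stands upright on the notepad at (350,393), and everything else is where it was.

```bash
python3 -c "
from station import ctrl
print(ctrl.finish_job())"
```

```text
the job is handed in; nothing more can be done
None
```

The job is done and handed in: the cap stands upright on the notepad, and the grey ring, which stopped on the yellow step, lies flat in the yellow tray, with the clock at about 25 s of the 67 s allowed.

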